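# Snap in the packet stop pin and pull-test it

## Task

Take the stop pin out of its wooden parking block, put it into the socket of the packet jig and press it down until it snaps home with its collar on the socket's sleeve. Then prove that it holds: pull it straight up with slowly rising force until about 14 newtons, keep that pull for about a second, ease off and let go, leaving the pin home in the socket. Never press or pull with more than 22 newtons, and do not disturb the other things on the table.

Things in the scene. Friction and masses are not known exactly. Their poses are not given: they have to be found in the camera images.
- stop_pin: Loose pin, about 80 g, round about z (up). Origin: centre of the collar's underside. Above it: steel collar 30 mm across, 4 mm thick, then black ribbed grip 22 mm across, z = 4 to 40 mm. Below: steel shank 16 mm across with a groove (11 mm across, z = -19 to -27 mm) and a taper to 8 mm at the tip, z = -41 mm. Starts upright in the parking block, collar on its top.
- pin_block: Fixed wooden parking block, 56 x 56 x 50 mm high, with one vertical hole, 19 mm wide, in its middle. Origin at the centre of its underside, z up.
- stop_jig: Fixed packet jig: aluminium plate 100 (x) x 130 (y) x 8 mm, a 14 mm high fence along its +x edge, in its middle a dark square steel tower 50 mm wide, 44 mm high, with a 62 mm square clamp frame round it and a 40 mm square bright steel sleeve standing out on top. Origin: centre of the plate's underside, on the socket's axis; z up. The clamp sets the sleeve's height, different each time.
- socket_mouth (a point): Point on the socket's axis at the height of the sleeve's top at rest, 55 to 61 mm over the table as the clamp is set; it stays put. The pin is home with its origin here. The sleeve's hole is 17 mm wide with a 3 mm lead-in. The sleeve floats on a spring, about 6 N per mm, to stops 5 mm below and above rest: it sinks as the pin is pressed and rises as it is pulled.
- dial_timer: Bystander: round kitchen timer, 64 mm across, 37 mm high, behind the work. Origin at the centre of its underside.
- tally_counter: Bystander: small hand tally counter, 26 x 50 x 56 mm, to the right of the work. Origin at the centre of its underside.
- packet_9: Bystander: flat clear biscuit packet, 88 x 135 x 13 mm, to the right of the work. Origin at the centre of its underside.
- socket_dogs (a point): Point on the axis 23 mm under the mouth: two hidden sprung dogs in the sleeve snap into the pin's groove once the collar is within 1 mm of the sleeve. Pressing in, the force climbs to about 4 to 13 N as the tip spreads the dogs (a false stop, collar some 9 mm up), drops, then drags at 3 to 11 N until the snap. Snapped, the pin holds over 25 N, with 1 mm play; else it slides out easily.
- sleeve_top (a point): Point on the sleeve's top, on the axis, moving with the sleeve: at the socket mouth at rest, a little over 2 mm above it under a pull of 14 N, which is too little for the measured poses to tell well.

How it is judged:
On the way, in this order (a step that is already met when the one before it is completed fails the run):
1. the pin is pressed home in the socket, collar on the sleeve (horizontal distance between stop_pin and socket_mouth below 0.003 m and angle between stop_pin's own z axis and vertical below 0.08 rad and z of stop_pin in the frame of sleeve_top between -0.002 and 0.0008 m and z of sleeve_top in the frame of socket_mouth below 0.0003 m), for 0.1 s.
2. the snapped-in pin lifts the sleeve lightly (a pull of about 3 to 10 N) on the way to the full pull (z of stop_pin in the frame of sleeve_top between -0.002 and 0.002 m and z of sleeve_top in the frame of socket_mouth between 0.0005 and 0.00167 m), for 0.1 s.
3. the pin, still snapped in, holds the sleeve up against its spring with a pull of about 10 to 18 N for half a second (z of stop_pin in the frame of sleeve_top between -0.002 and 0.002 m and z of sleeve_top in the frame of socket_mouth between 0.00167 and 0.003 m), for 0.5 s.
At the end, for the whole second after the job is handed in: The pin stands at rest in the socket, upright within 0.08 rad, on the socket's axis within 3 mm, its collar's underside within 2 mm of the sleeve's top, the sleeve back at its rest height within 1 mm, the pin released (horizontal distance between stop_pin and socket_mouth below 0.003 m and angle between stop_pin's own z axis and vertical below 0.08 rad and z of stop_pin in the frame of sleeve_top between -0.002 and 0.002 m and z of sleeve_top in the frame of socket_mouth between -0.001 and 0.001 m and linear speed of stop_pin below 0.01 m/s); the robot touches nothing.
It fails at once if the socket is pressed or pulled with more than 22 N (sleeve 3.7 mm from rest) (z of sleeve_top in the frame of socket_mouth above 0.0037 m or z of sleeve_top in the frame of socket_mouth below -0.0037 m).
It fails at once if a bystander is moved by more than 15 mm (distance of any of dial_timer, tally_counter, packet_9 from where it was at the start of the episode above 0.015 m).
It also fails if it takes over 56 s, if anything falls off the work surface, if the arm or the gripper's body presses on something with over 40 N, if the wrist force passes 120 N, or if a joint passes its speed limit or range.

## Robot

A 6-joint arm with a two-finger parallel gripper is mounted at the origin on a cart in front of the work surface, level with it; the furniture and walls round the work are solid. World frame = base frame: x ahead of the robot, y to its left, z up, the work surface at z = 0. Lengths are in m, angles in rad, forces in N, time in s.
With the tool pointing down it reaches from about 0.35 to 0.975 m from the base axis. Payload 4.9 kg.
Tool frame: the origin (TCP) lies at the very end of the fingers, on their centre line; the grasp point (between the pads) lies 19 mm behind it; z points along the fingers, y is the line along which they close (so a half turn about z gives the same grasp; the last joint's range is limited). The gripper opens to 85 mm and grips with 20 to 120 N. Pads are 22 mm wide; open, the fingers measure 114 mm over their backs; the gripper's body (76 mm by 85 mm) begins 54 mm behind the grasp point. The pads swing forward as they close: fully open they stand 13 mm farther back than shut.
Start: joints at [0.987, 0.053, 1.613, -0, 1.476, -0.119], TCP at [0.28, 0.559, 0.231] pointing down, gripper open.
Joint ranges: [-3.01, 3.01], [-1.01, 2.22], [0.06, 2.58], [-1.02, 4.17], [0.09, 2.62], [-3.14, 3.14]. Speed limits (rad/s): [2.57, 2.57, 3.14, 3.14, 3.14, 3.14].

## Interface

Orientations are given as [roll, pitch, yaw] about the fixed x, y, z axes, in that order (R = Rz(yaw) Ry(pitch) Rx(roll)).
In Python, from bench import arm gives the robot as it stands.
- The arm moves only by the shell command python3 -m creep 'ROWS'. ROWS is text: rows parted by semicolons, each of 7 numbers parted by spaces: the shift along the tool's x, y, z in mm, then the turn, a rotation vector about the tool's x, y, z in rad, then the closure, from 0 (fully open) to 1 (shut). A call has 1 to 20 rows; each row shifts and turns the commanded pose from where the row before left it, along the tool's axes as they then stand; what a row does not reach is not made up. A row lasts 1/10 s, in which the tool goes at most 50 mm and 8.59 degrees, less where a joint would pass 70% of its speed; a pose out of reach is approached as far as the arm can. A call is refused whole if a number of a shift passes 50 or a number of a turn 0.15, either way. A call with a gripper value outside its range is refused whole. The fingers move at their own pace and stop on an object; the grip force is fixed at half the most. Time passes only in rows, so rows that do not move let the fingers close. It gives the time, the measured TCP pose, the force, the opening and the grip force at its end, in the units of the state.
- arm.state(): the state, without advancing time (a new reading comes with each control period).
- arm.read_camera(name): name is "scene" or "top" or "wrist"; returns a dict with "color" (384x512x3 uint8, blue, green, red), "K" (3x3 intrinsics, pixels), "extrinsics" (4x4, takes a point from world to camera coordinates). Camera axes: x right, y down, z forward; pixel columns grow to the right and rows downward; lengths in m; the calibration is good to about 2 mm. A picture is of the moment at which its call begins. There is no depth.
- arm.close_job(): hands the job in; it is judged then, once.
The state is a dict: "t": time; "joint_positions": joint angles; "dq": joint speeds; "effort": joint torques, N m; "position": TCP position; "tcp_rot": TCP orientation; "wrist_force": force on the tool from outside, world axes, zero at the start; "ft_torque": the same for the moment, N m; "grip_width": finger opening in m; "grasp_force": force on a finger pad.
Only numpy, scipy, OpenCV 4.12 (cv2) and the standard library are available. Lean on these libraries where they do the work, as an engineer would, in place of code of your own. Each camera call takes 0.05 s, during which the arm holds its last target. There are 200 camera calls.

## Working session

There is one attempt and no reset: what is moved stays moved. The work goes in short steps, Python scripts to look and compute and a shell command to move; the robot and the scene stay as the last step left them, time stands still between calls to the robot, and variables do not carry over. Pictures are saved under pics/ and viewed, at most 10 in all, crops included, and the job is handed in when it is done.

```bash
mkdir -p pics; python3 - <<'E'
from bench import arm
import cv2,numpy as np,pickle
d={n:arm.read_camera(n) for n in ("scene","top","wrist")}
pickle.dump(d,open('d0.pkl','wb'))
cv2.imwrite('pics/a.png',np.hstack([cv2.resize(d[n]["color"],(400,300)) for n in("scene","wrist")]))
cv2.imwrite('pics/top.png',d["top"]["color"])
s=arm.state();print({k:np.round(v,3) for k,v in s.items()})
for n in d: print(n,d[n]["K"].round(1).tolist(),d[n]["extrinsics"].round(3).tolist())
E
```

```text
{'t': np.float64(0.15), 'joint_positions': array([ 0.987,  0.053,  1.614, -0.   ,  1.476, -0.119]), 'dq': array([ 0.001, -0.002, -0.005, -0.001, -0.   , -0.001]), 'effort': array([ 1.0000e-03, -3.9424e+01, -3.7072e+01, -0.0000e+00,  5.0000e-03,
       -0.0000e+00]), 'position': array([0.28 , 0.558, 0.23 ]), 'tcp_rot': array([-3.14 , -0.   ,  2.677]), 'wrist_force': array([ 1.045, -0.054, -0.229]), 'ft_torque': array([ 0.036, -0.015,  0.008]), 'grasp_force': np.float64(0.0), 'grip_width': np.float64(0.086)}
scene [[452.0, 0.0, 259.9], [0.0, 452.0, 194.2], [0.0, 0.0, 1.0]] [[-0.601, -0.799, 0.004, 0.135], [-0.6, 0.448, -0.662, 0.463], [0.527, -0.401, -0.749, 0.658], [0.0, 0.0, 0.0, 1.0]]
top [[400.9, 0.0, 254.4], [0.0, 400.9, 190.3], [0.0, 0.0, 1.0]] [[-0.022, -1.0, -0.017, -0.179], [-0.997, 0.024, -0.078, 0.509], [0.079, 0.015, -0.997, 0.94], [0.0, 0.0, 0.0, 1.0]]
wrist [[342.7, 0.0, 258.0], [0.0, 342.7, 193.0], [0.0, 0.0, 1.0]] [[0.449, 0.893, -0.003, -0.624], [0.856, -0.429, 0.288, -0.036], [0.256, -0.132, -0.958, 0.381], [0.0, 0.0, 0.0, 1.0]]
```

View pics/a.png

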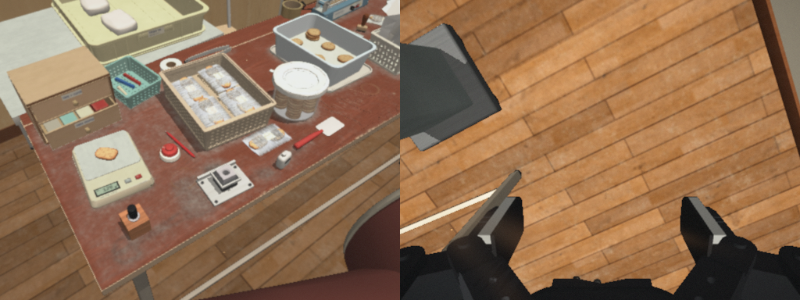

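View pics/top.png

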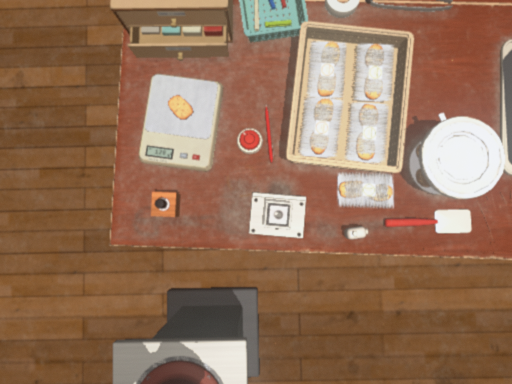

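The top view shows the pin block at about (163,204) and the jig's socket at about (278,215). In the scene view (full size) they are at about (169,270) and (288,222). Next I triangulate both and enlarge crops.

```bash
cat > h.py <<'E'
import numpy as np,cv2
def ray(c,px):
    E=c["extrinsics"];R=E[:3,:3];t=E[:3,3]
    d=R.T@np.linalg.solve(c["K"],[px[0],px[1],1.]);return -R.T@t,d/np.linalg.norm(d)
def plane(c,px,z):
    o,d=ray(c,px);return o+d*(z-o[2])/d[2]
def tri(obs):
    A=np.zeros((3,3));b=np.zeros(3);L=[]
    for c,p in obs:
        o,d=ray(c,p);P=np.eye(3)-np.outer(d,d);A+=P;b+=P@o;L.append((o,P))
    x=np.linalg.solve(A,b);return x,[np.linalg.norm(P@(x-o)) for o,P in L]
def proj(c,X):
    p=c["K"]@(c["extrinsics"]@np.r_[X,1])[:3];return p[:2]/p[2]
E
python3 - <<'E'
import pickle,cv2,numpy as np
from h import *
d=pickle.load(open('d0.pkl','rb'));T,S=d['top'],d['scene']
for n,a,b in(("pin",(163,204),(170,268)),("sock",(278,215),(288,222))):
    print(n,tri([(T,a),(S,b)]),plane(T,a,.08))
cr=[cv2.resize(c["color"][v-35:v+35,u-45:u+45],(390,300),interpolation=cv2.INTER_CUBIC) for c,(u,v) in((T,(163,204)),(S,(170,275)),(T,(278,215)),(S,(288,230)))]
cv2.imwrite('pics/c.png',np.vstack([np.hstack(cr[:2]),np.hstack(cr[2:])]))
E
```

```text
pin (array([0.47600413, 0.01847494, 0.07059422]), [np.float64(0.0026278967256928745), np.float64(0.0026278967256928728)]) [0.47396682 0.013976   0.08      ]
sock (array([ 0.4452562 , -0.24307658,  0.04189305]), [np.float64(0.0016549194334128528), np.float64(0.0016549194334129333)]) [ 0.4435482  -0.24271886  0.08      ]
```

View pics/c.png

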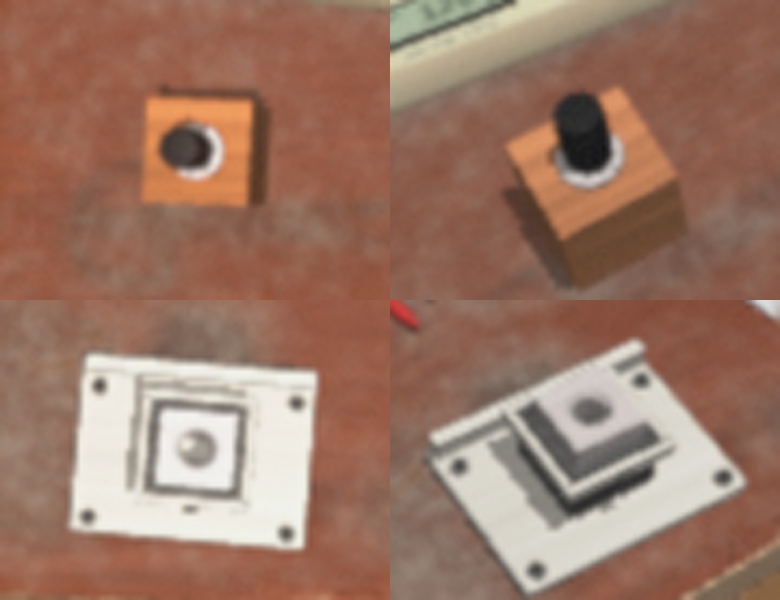

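The enlarged crops give the grip top at top (159.5,202.8) and scene (168.4,264.5), and the socket hole at top (278.2,215) and scene (289.6,220.4). The pin stands upright in its block. I'm moving above the pin at yaw π.

```bash
python3 -m creep '0 0 0 0 0 -0.116 0;0 0 0 0 0 -0.116 0;0 0 0 0 0 -0.116 0;0 0 0 0 0 -0.116 0;-12 -34 0 0 0 0 0;-12 -34 0 0 0 0 0;-12 -34 0 0 0 0 0;-12 -34 0 0 0 0 0;-12 -34 0 0 0 0 0;-12 -34 0 0 0 0 0;-12 -34 0 0 0 0 0;-12 -34 0 0 0 0 0;-12 -34 0 0 0 0 0;-12 -34 0 0 0 0 0;-12 -34 0 0 0 0 0;-12 -34 0 0 0 0 0;-12 -34 0 0 0 0 0;-12 -34 0 0 0 0 0;-12 -34 0 0 0 0 0;-12 -34 0 0 0 0 0'
python3 - <<'E'
import pickle,cv2,numpy as np
from bench import arm
from h import *
d=pickle.load(open('d0.pkl','rb'));T,S=d['top'],d['scene']
print(tri([(T,(159.5,202.8)),(S,(168.4,264.5))]),tri([(T,(278.2,215)),(S,(289.6,220.4))]))
w=arm.read_camera("wrist");pickle.dump(w,open('w1.pkl','wb'))
print(arm.state()['position'],arm.state()['tcp_rot'],arm.state()['t']);cv2.imwrite('pics/w1.png',w["color"])
print(proj(w,[.474,.015,.09]),w["extrinsics"].round(3).tolist())
E
```

```text
t: 2.15
position: [0.4718, 0.0131, 0.2311]
tcp_rot: [3.141, -0.0, 3.141]
wrist_force: [0.3, -0.2, 0.6]
grip_width: 0.0855
grasp_force: 0.0
(array([0.47700008, 0.02126621, 0.08442301]), [np.float64(0.0006602584672252007), np.float64(0.0006602584672252244)]) (array([ 0.44421111, -0.24436763,  0.04757915]), [np.float64(0.00022952285700749296), np.float64(0.000229522857007385)])
[0.47304048 0.00897474 0.23106104] [-3.13774269e+00  5.81640514e-04  3.13679282e+00] 2.2
[259.65761875 182.74340189] [[0.002, 1.0, -0.001, -0.015], [0.958, -0.002, 0.287, -0.489], [0.287, -0.001, -0.958, 0.244], [0.0, 0.0, 0.0, 1.0]]
```

View pics/w1.png

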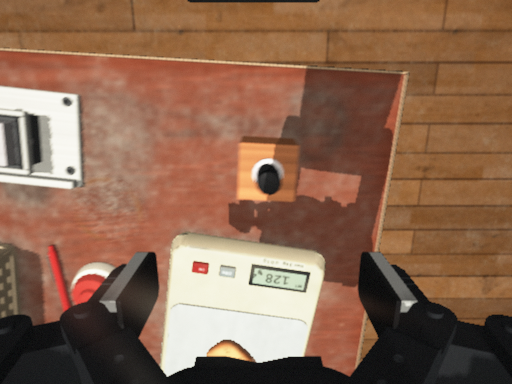

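The wrist view shows the grip top at about (269,182) inside the collar (267,172), with the block beneath. The socket is at the left edge. I'll refine this with a black mask.

```bash
python3 - <<'E'
import pickle,cv2,numpy as np
from h import *
d=pickle.load(open('d0.pkl','rb'));T,S=d['top'],d['scene'];w=pickle.load(open('w1.pkl','rb'))
im=w["color"][130:205,230:305];m=(im.max(2)<45).astype(np.uint8)
n,l,st,ce=cv2.connectedComponentsWithStats(m);
for i in range(1,n):
  if st[i,4]>100: print(st[i],ce[i]+[230,130])
hsv=cv2.cvtColor(im,cv2.COLOR_BGR2HSV);m2=((hsv[...,1]<60)&(hsv[...,2]>110)).astype(np.uint8)
n,l,st,ce=cv2.connectedComponentsWithStats(m2)
for i in range(1,n):
  if st[i,4]>40: print('white',st[i],ce[i]+[230,130])
for p in((268.5,182),(268.5,183),(268.5,181)):
  print(p,tri([(w,p),(T,(159.5,202.8)),(S,(168.4,264.5))]),plane(w,p,.09)[:2],tri([(w,p),(T,(159.5,202.8))]))
cv2.imwrite('pics/w1c.png',cv2.resize(im,(600,600),interpolation=cv2.INTER_CUBIC))
E
```

```text
[ 29  35  20  29 377] [269.59681698 178.72944297]
white [ 22  28  31  23 275] [265.37454545 167.01454545]
(268.5, 182) (array([0.47619428, 0.02179834, 0.08449989]), [np.float64(0.0016475143207440532), np.float64(0.0011478951738219815), np.float64(0.0010436107120019868)]) [0.47335395 0.02258737] (array([0.47711243, 0.02298138, 0.07566454]), [np.float64(5.7679353430036446e-05), np.float64(5.7679353430123554e-05)])
(268.5, 183) (array([0.47653286, 0.02179305, 0.0844363 ]), [np.float64(0.0012419860681197545), np.float64(0.001051207775840406), np.float64(0.0007928832718421462)]) [0.47424196 0.02259334] (array([0.47723886, 0.02269855, 0.0777317 ]), [np.float64(0.00038850656616402375), np.float64(0.0003885065661640471)])
(268.5, 181) (array([0.47585171, 0.02180303, 0.08457806]), [np.float64(0.0021259467880005607), np.float64(0.0013293282328905305), np.float64(0.0012902505589357115)]) [0.47246748 0.02258142] (array([0.47697932, 0.0232634 , 0.07360268]), [np.float64(0.0002773246845782596), np.float64(0.0002773246845782247)])
```

View pics/w1c.png

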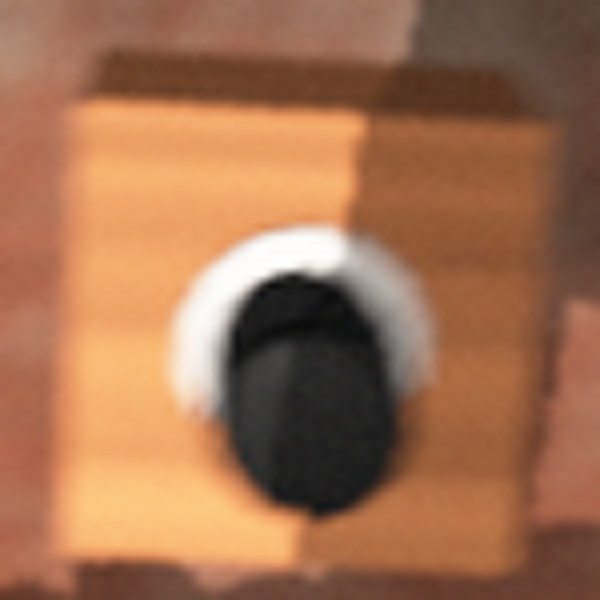

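The enlarged wrist crop puts the grip top face at (269,183) and the collar at about (268,174). The pin axis is at about (0.475, 0.022). I'm correcting for that and going down.

```bash
python3 -m creep '-1 4 20 0 0 0 0;-1 4 25 0 0 0 0;0 0 25 0 0 0 0;0 0 25 0 0 0 0;0 0 10 0 0 0 0;0 0 0 0 0 0 0;0 0 0 0 0 0 0;0 0 0 0 0 0 0'
python3 - <<'E'
import pickle,cv2,numpy as np
from bench import arm
from h import *
w=arm.read_camera("wrist");pickle.dump(w,open('w2.pkl','wb'));cv2.imwrite('pics/w2.png',w["color"])
s=arm.state();print(s['position'],s['tcp_rot'],s['t'],proj(w,[.475,.022,.09]),proj(w,np.array(s['position'])))
print(w["extrinsics"].round(4).tolist())
E
```

```text
t: 3.0
position: [0.4749, 0.0224, 0.1281]
tcp_rot: [-3.141, 0.003, 3.141]
wrist_force: [1.1, 0.2, -0.4]
grip_width: 0.0854
grasp_force: 0.0
[0.47481094 0.02244483 0.12804736] [-3.14126397e+00  2.91622417e-03  3.14082647e+00] 3.05 [256.15819428 225.8374992 ] [256.58536258 256.86331625]
[[0.0018, 1.0, -0.0012, -0.0238], [0.957, -0.0014, 0.2901, -0.462], [0.2901, -0.0017, -0.957, 0.1433], [0.0, 0.0, 0.0, 1.0]]
```

View pics/w2.png

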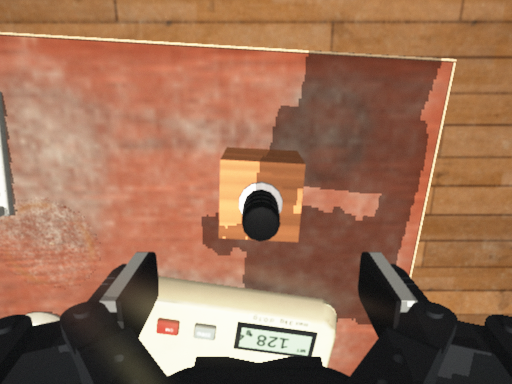

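The closer wrist view shows the grip top at about (261,222), against a predicted (256,226). The pin is therefore a little more to +y and −x. I'm measuring it with a mask, two-view against the earlier wrist picture.

```bash
python3 - <<'E'
import pickle,cv2,numpy as np
from h import *
w1=pickle.load(open('w1.pkl','rb'));w=pickle.load(open('w2.pkl','rb'))
im=w["color"][140:250,215:310];m=(im.max(2)<45).astype(np.uint8)
n,l,st,ce=cv2.connectedComponentsWithStats(m);i=1+st[1:,4].argmax();x,y,ww,hh,_=st[i];print(st[i]+[215,140,0,0,0])
L=l==i
for r in range(y,y+hh,3): c=np.where(L[r])[0];print(r+140,c.min()+215,c.max()+215,end=' | ')
u=215+x+ww/2-.5; v=140+y+hh-1-ww/2*.96
print(u,v,plane(w,(u,v),.09),plane(w,(u,v),.085),tri([(w,(u,v)),(w1,(269,183.1))]))
E
```

```text
[ 243  190   36   51 1383]
190 260 262 | 193 252 269 | 196 248 272 | 199 248 274 | 202 245 275 | 205 244 276 | 208 245 277 | 211 244 277 | 214 243 278 | 217 243 278 | 220 243 278 | 223 243 278 | 226 244 278 | 229 244 277 | 232 246 275 | 235 249 272 | 238 253 268 | 260.5 222.72 [0.4731     0.02446954 0.09      ] [0.47510185 0.02449827 0.085     ] (array([0.47750157, 0.02395942, 0.0786739 ]), [np.float64(0.0005880544178764556), np.float64(0.0005880544178764267)])
```

```bash
python3 -m creep '1 2 10 0 0 0 0;0 0 20 0 0 0 0;0 0 20 0 0 0 0;0 0 12 0 0 0 0;0 0 6 0 0 0 0;0 0 0 0 0 0 0.3;0 0 0 0 0 0 0.6;0 0 0 0 0 0 1;0 0 0 0 0 0 1;0 0 0 0 0 0 1;0 0 0 0 0 0 1;0 0 0 0 0 0 1;0 0 0 0 0 0 1;0 0 0 0 0 0 1;0 0 0 0 0 0 1'
```

```text
t: 4.55
position: [0.4735, 0.0244, 0.0593]
tcp_rot: [-3.141, 0.002, 3.141]
wrist_force: [-0.1, 0.3, 5.2]
grip_width: 0.0207
grasp_force: 58.7
```

```bash
python3 -m creep '0 0 -5 0 0 0 1;0 0 -10 0 0 0 1;0 0 -20 0 0 0 1;0 0 -20 0 0 0 1;0 0 -20 0 0 0 1;0 0 -25 0 0 0 1;0 0 -25 0 0 0 1;0 0 -15 0 0 0 1;0 -20 0 0 0 0 1;0 -25 0 0 0 0 1;0 -30 0 0 0 0 1;0 -30 0 0 0 0 1;0 -30 0 0 0 0 1;0 -30 0 0 0 0 1;0 -30 0 0 0 0 1;0 -20 0 0 0 0 1;0 -9 0 0 0 0 1;0 0 0 0 0 0 1;0 0 0 0 0 0 1;0 0 0 0 0 0 1'
python3 -c "
import pickle;from bench import arm
pickle.dump([arm.read_camera('wrist'),arm.state()],open('w3.pkl','wb'))"
python3 -m creep '0 -15 0 0 0 0 1;0 -20 0 0 0 0 1;0 -20 0 0 0 0 1;0 -15 0 0 0 0 1;0 0 0 0 0 0 1;0 0 0 0 0 0 1;0 0 0 0 0 0 1'
python3 - <<'E'
import pickle,cv2,numpy as np
from bench import arm
w=arm.read_camera("wrist");pickle.dump([w,arm.state()],open('w4.pkl','wb'))
a=pickle.load(open('w3.pkl','rb'))[0]
cv2.imwrite('pics/w34.png',np.hstack([a["color"][60:384,:400],w["color"][60:384,100:500]]))
E
```

```text
t: 6.55
position: [0.4725, -0.1985, 0.1982]
tcp_rot: [3.141, -0.0, -3.141]
wrist_force: [0.2, -0.0, -0.3]
grip_width: 0.0204
grasp_force: 58.9
t: 7.3
position: [0.4725, -0.2689, 0.1982]
tcp_rot: [3.141, -0.0, 3.141]
wrist_force: [-0.2, -0.0, -0.7]
grip_width: 0.0205
grasp_force: 58.9
```

View pics/w34.png

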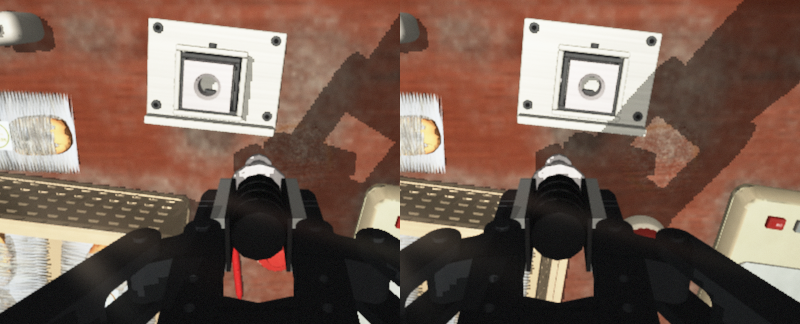

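Both wrist views show the socket: hole centre at about (208,147) in the first and (291,147) in the second. I'm refining the hole outline with masks, plus the pin's lateral position in the picture.

```bash
python3 - <<'E'
import pickle,cv2,numpy as np
from h import *
obs=[];obs2=[]
for f,(u,v) in(('w3.pkl',(208,147)),('w4.pkl',(291,147))):
    w,s=pickle.load(open(f,'rb'))
    g=cv2.cvtColor(w["color"],cv2.COLOR_BGR2GRAY);r=45
    c=cv2.resize(g[v-r:v+r,u-r:u+r],None,fx=4,fy=4,interpolation=cv2.INTER_CUBIC)
    for th in (150,185,205):
        b=(c>th).astype(np.uint8)
        cs,h=cv2.findContours(b,cv2.RETR_CCOMP,cv2.CHAIN_APPROX_NONE)
        for k,q in enumerate(cs):
            x,y=q[:,0].mean(0)
            a=cv2.contourArea(q)
            if a>600 and len(q)>5 and abs(x-2*r*2)<80 and abs(y-2*r*2)<80:
                e=cv2.fitEllipse(cv2.convexHull(q));M=cv2.minAreaRect(q)
                cv=lambda p:np.round([(p[0]+.5)/4-.5+u-r,(p[1]+.5)/4-.5+v-r],2)
                print(f,th,'hole' if h[0][k][3]>=0 else 'outer',a/16,'ell',cv(e[0]),np.round(e[1],1)/4,'rect',cv(M[0]),np.round(M[1],1)/4)
    print(s['position'],s['tcp_rot'])
    cv2.imwrite('pics/'+f[:2]+'s.png',c)
a,b=cv2.imread('pics/w3s.png'),cv2.imread('pics/w4s.png');cv2.imwrite('pics/ss.png',np.hstack([a,b]))
E
```

```text
w3.pkl 150 outer 2358.46875 ell [206.86 145.86] [61.75  66.625] rect [206.25 145.95] [50.125 49.475]
w3.pkl 150 hole 148.46875 ell [206.42 146.36] [18.175 20.775] rect [204.56 148.65] [21.125 12.575]
w3.pkl 150 outer 6945.96875 ell [325.9  146.61] [ 84.325 642.925] rect [207.5  142.62] [82.   89.75]
w3.pkl 150 hole 3590.84375 ell [207.98 142.82] [ 61.1   229.275] rect [208.36 142.89] [62.725 60.85 ]
w3.pkl 185 outer 2290.3125 ell [206.91 145.15] [59.675 68.4  ] rect [206.28 145.93] [49.5  48.85]
w3.pkl 185 hole 385.03125 ell [206.18 144.82] [23.175 25.1  ] rect [205.37 144.82] [23.1   23.075]
w3.pkl 185 outer 2854.5 ell [969.04 180.2 ] [ 110.2   2141.675] rect [207.5 142.5] [81.75 89.75]
w3.pkl 205 outer 2245.84375 ell [206.99 145.17] [60.9   66.725] rect [206.28 145.93] [49.025 48.4  ]
w3.pkl 205 hole 472.75 ell [206.36 145.74] [25.725 26.8  ] rect [206.29 145.23] [24.825 26.4  ]
w3.pkl 205 outer 2704.375 ell [352.21 147.68] [ 84.85 720.2 ] rect [207.5  142.38] [81.5  89.75]
[ 0.47258809 -0.19848046  0.19825261] [ 3.14128964e+00 -8.55698562e-05 -3.14104415e+00]
w4.pkl 150 outer 2360
[... 451 characters left out ...]
6] [49.1   48.575]
w4.pkl 185 hole 421.34375 ell [290.26 144.86] [22.85  24.675] rect [289.88 145.  ] [23.5  23.25]
w4.pkl 185 outer 2924.0625 ell [286.96 132.97] [102.075 114.175] rect [290.5  141.62] [80.   89.75]
w4.pkl 205 outer 110.09375 ell [291.22 145.42] [12.25 14.65] rect [291.3  144.29] [14.175 10.65 ]
w4.pkl 205 outer 2249.46875 ell [291.63 145.23] [61.725 64.475] rect [291.53 146.16] [48.575 48.125]
w4.pkl 205 hole 505.65625 ell [290.91 145.8 ] [25.325 27.2  ] rect [290.58 145.03] [23.925 27.05 ]
w4.pkl 205 outer 2819.15625 ell [287.1  133.46] [101.625 115.5  ] rect [290.5 141.5] [79.75 89.75]
[ 0.47249427 -0.26883912  0.19823573] [ 3.14131515e+00 -8.79166725e-05  3.14155242e+00]
```

View pics/ss.png

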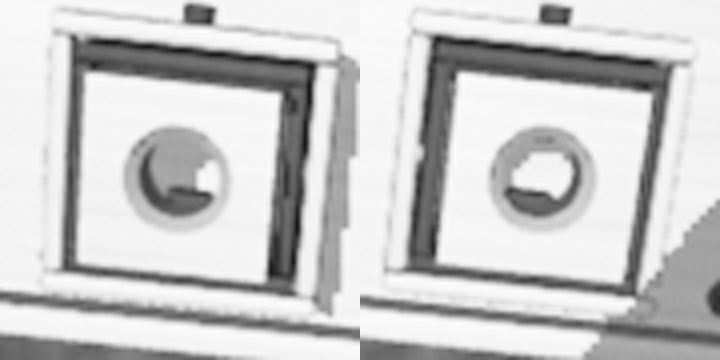

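The crops show the lead-in ring centred at about (207,146.2) in the first view and (291.5,146.2) in the second, agreeing with the sleeve squares. Next I triangulate the socket and check the pin tip in hand.

```bash
python3 - <<'E'
import pickle,cv2,numpy as np
from h import *
(a,sa),(b,sb)=[pickle.load(open(f,'rb')) for f in('w3.pkl','w4.pkl')]
print(tri([(a,(206.6,146)),(b,(291.5,146.15))]))
for z in(.055,.058,.061): print(z,plane(a,(206.6,146),z),plane(b,(291.5,146.15),z))
for w,s in((a,sa),(b,sb)):
    p=np.array(s['position'])
    for dz in(-.0503,-.0093): print('proj axis',dz,proj(w,p+[0,0,dz]))
w2=pickle.load(open('w2.pkl','rb'))
hsv=cv2.cvtColor(w2["color"][140:250,215:310],cv2.COLOR_BGR2HSV)
ys,xs=np.where((hsv[...,1]<60)&(hsv[...,2]>110));h=cv2.convexHull(np.c_[xs,ys].astype(np.int32));print('collar',xs.min()+215,xs.max()+215,ys.min()+140,ys.max()+140)
u=(xs.min()+xs.max())/2+215
wd=(xs.max()-xs.min()+1)
v=ys.min()+140+wd/2*.96; print(u,v,plane(w2,(u,v),.054))
cv2.imwrite('pics/hand.png',cv2.resize(b["color"][190:300,200:320],(720,660)[:2] and (654,600),interpolation=cv2.INTER_CUBIC))
E
```

```text
(array([ 0.44300918, -0.24050657,  0.05789291]), [np.float64(6.570496036454823e-05), np.float64(6.570496036454624e-05)])
0.055 [ 0.44339404 -0.24094175  0.055     ] [ 0.44352915 -0.24022443  0.055     ]
0.058 [ 0.44292598 -0.24048867  0.058     ] [ 0.44305891 -0.24051618  0.058     ]
0.061 [ 0.44245791 -0.24003558  0.061     ] [ 0.44258866 -0.24080794  0.061     ]
proj axis -0.0503 [256.91473991 218.25798459]
proj axis -0.0093 [256.61586727 248.2902304 ]
proj axis -0.0503 [257.1008721  218.19298775]
proj axis -0.0093 [256.84371258 248.21284775]
collar 239 282 182 214
260.5 203.12 [0.47346055 0.02467274 0.054     ]
```

View pics/hand.png

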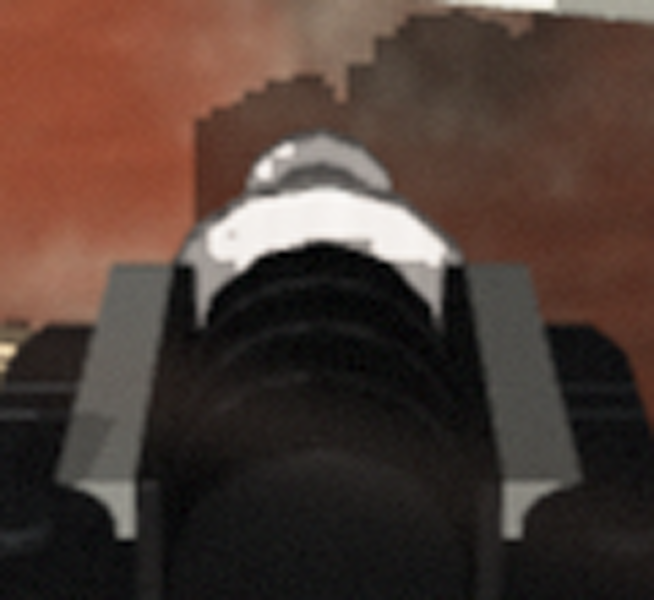

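The in-hand crop shows the pin upright. Its axis is about 2 px (1 mm) right of the predicted tool axis, which is a camera offset. So the socket is at about (0.443, −0.2415) with the mouth at z ≈ 0.058, and home is TCP z ≈ 0.067. I'm moving above it and lowering the tip into the lead-in.

```bash
python3 -m creep '10 9 0 0 0 0 1;10 9 0 0 0 0 1;9.5 9.4 0 0 0 0 1;0 0 15 0 0 0 1;0 0 20 0 0 0 1;0 0 20 0 0 0 1;0 0 15 0 0 0 1;0 0 10 0 0 0 1;0 0 5 0 0 0 1;0 0 0 0 0 0 1;0 0 0 0 0 0 1;0 0 0 0 0 0 1'
python3 -m creep '0 0 3 0 0 0 1;0 0 3 0 0 0 1;0 0 3 0 0 0 1;0 0 3 0 0 0 1;0 0 0 0 0 0 1'
```

```text
t: 8.55
position: [0.4436, -0.2425, 0.1144]
tcp_rot: [-3.14, 0.002, 3.141]
wrist_force: [0.9, 0.5, -0.6]
grip_width: 0.0203
grasp_force: 58.9
t: 9.05
position: [0.4426, -0.2418, 0.1005]
tcp_rot: [3.141, -0.001, 3.141]
wrist_force: [0.5, 0.3, -0.3]
grip_width: 0.0205
grasp_force: 58.9
```

```bash
python3 -m creep '0 0 2 0 0 0 1;0 0 2 0 0 0 1;0 0 2 0 0 0 1;0 0 0 0 0 0 1'
python3 -m creep '0 0 2 0 0 0 1;0 0 2 0 0 0 1;0 0 2 0 0 0 1;0 0 0 0 0 0 1'
```

```text
t: 9.45
position: [0.4429, -0.2419, 0.095]
tcp_rot: [3.141, -0.0, 3.141]
wrist_force: [0.6, 1.0, -0.8]
grip_width: 0.0206
grasp_force: 58.9
t: 9.85
position: [0.443, -0.2418, 0.0889]
tcp_rot: [3.141, -0.0, 3.141]
wrist_force: [1.1, 2.3, -0.7]
grip_width: 0.0202
grasp_force: 59.1
```

```bash
python3 -m creep '-0.2 0.4 1 0 0 0 1;0 0 2 0 0 0 1;0 0 2 0 0 0 1;0 0 0 0 0 0 1'
python3 -m creep '0 0 1 0 0 0 1;0 0 1 0 0 0 1;0 0 1 0 0 0 1;0 0 0 0 0 0 1'
python3 -m creep '0 0 1 0 0 0 1;0 0 1 0 0 0 1;0 0 1 0 0 0 1;0 0 0 0 0 0 1'
```

```text
t: 10.25
position: [0.443, -0.2417, 0.0839]
tcp_rot: [-3.142, -0.0, 3.141]
wrist_force: [0.4, 0.5, -1.2]
grip_width: 0.0204
grasp_force: 59.1
t: 10.65
position: [0.4431, -0.2417, 0.0812]
tcp_rot: [-3.141, -0.0, 3.141]
wrist_force: [-0.5, -0.2, -1.1]
grip_width: 0.0205
grasp_force: 59.1
t: 11.05
position: [0.4434, -0.2417, 0.0786]
tcp_rot: [-3.141, 0.0, 3.141]
wrist_force: [-0.0, -0.1, 2.2]
grip_width: 0.0202
grasp_force: 59.2
```

```bash
for i in 1; do python3 -m creep '0 0 0.7 0 0 0 1;0 0 0.7 0 0 0 1;0 0 0 0 0 0 1'; python3 -m creep '0 0 0.6 0 0 0 1;0 0 0 0 0 0 1';python3 -m creep '0 0 0.6 0 0 0 1;0 0 0 0 0 0 1'; done | egrep 'pos|force: \['
```

```text
position: [0.4435, -0.2418, 0.0773]
wrist_force: [-0.2, 1.8, 2.7]
position: [0.4434, -0.2417, 0.0765]
wrist_force: [-0.4, 0.5, 3.6]
position: [0.4434, -0.2417, 0.0758]
wrist_force: [-0.0, 1.0, 4.1]
```

```bash
( python3 -m creep '0 0 0.7 0 0 0 1;0 0 0 0 0 0 1'; python3 -m creep '0 0 0.7 0 0 0 1;0 0 0 0 0 0 1';python3 -m creep '0 0 0.7 0 0 0 1;0 0 0 0 0 0 1'; python3 -m creep '0 0 0.7 0 0 0 1;0 0 0 0 0 0 1' ) | egrep 'pos|force: \['
```

```text
position: [0.4433, -0.2418, 0.075]
wrist_force: [-0.1, 1.6, 4.3]
position: [0.4432, -0.2417, 0.0743]
wrist_force: [0.8, 1.4, 4.4]
position: [0.4428, -0.2415, 0.0727]
wrist_force: [1.6, 0.2, 0.2]
position: [0.4429, -0.2416, 0.0725]
wrist_force: [-0.3, -0.3, 0.4]
```

```bash
( python3 -m creep '0 0 0.7 0 0 0 1;0 0 0 0 0 0 1'; python3 -m creep '0 0 0.7 0 0 0 1;0 0 0 0 0 0 1';python3 -m creep '0 0 0.7 0 0 0 1;0 0 0 0 0 0 1'; python3 -m creep '0 0 0.7 0 0 0 1;0 0 0 0 0 0 1' ) | egrep 'pos|force: \['
```

```text
position: [0.4431, -0.2417, 0.0721]
wrist_force: [0.3, 0.7, 1.6]
position: [0.4431, -0.2417, 0.0715]
wrist_force: [-0.3, 0.5, 1.6]
position: [0.4432, -0.2417, 0.0708]
wrist_force: [0.5, 0.6, 1.7]
position: [0.4432, -0.2416, 0.07]
wrist_force: [0.2, -0.0, 2.1]
```

```bash
( for i in 1; do python3 -m creep '0 0 0.7 0 0 0 1;0 0 0 0 0 0 1'; python3 -m creep '0 0 0.7 0 0 0 1;0 0 0 0 0 0 1';python3 -m creep '0 0 0.7 0 0 0 1;0 0 0 0 0 0 1'; python3 -m creep '0 0 0.6 0 0 0 1;0 0 0 0 0 0 1'; done ) | egrep 'pos|force: \['
```

```text
position: [0.4432, -0.2417, 0.0693]
wrist_force: [0.4, -0.2, 1.9]
position: [0.4431, -0.2417, 0.0686]
wrist_force: [0.1, -0.3, 1.0]
position: [0.4431, -0.2416, 0.0679]
wrist_force: [0.5, -0.2, 1.7]
position: [0.4431, -0.2417, 0.0673]
wrist_force: [-0.7, -0.2, 1.9]
```

```bash
( for i in 1; do python3 -m creep '0 0 0.5 0 0 0 1;0 0 0 0 0 0 1'; python3 -m creep '0 0 0.5 0 0 0 1;0 0 0 0 0 0 1';python3 -m creep '0 0 0.5 0 0 0 1;0 0 0 0 0 0 1'; done ) | egrep 'pos|force: \['
```

```text
position: [0.4431, -0.2416, 0.0668]
wrist_force: [-0.4, -0.8, 0.9]
position: [0.4432, -0.2416, 0.0663]
wrist_force: [0.7, -0.7, -0.8]
position: [0.4428, -0.2413, 0.0653]
wrist_force: [1.3, -0.4, -1.6]
```

```bash
( for i in 1; do python3 -m creep '0 0 0.4 0 0 0 1;0 0 0 0 0 0 1'; python3 -m creep '0 0 0.4 0 0 0 1;0 0 0 0 0 0 1';python3 -m creep '0 0 0.4 0 0 0 1;0 0 0 0 0 0 1'; done ) | egrep 'pos|force: \['
```

```text
position: [0.443, -0.2415, 0.0652]
wrist_force: [-0.1, 0.1, -0.7]
position: [0.4431, -0.2416, 0.065]
wrist_force: [-0.7, -1.3, -1.1]
position: [0.4432, -0.2417, 0.0648]
wrist_force: [-0.8, 0.2, 0.4]
```

```bash
( for i in 1; do python3 -m creep '0 0 0.4 0 0 0 1;0 0 0 0 0 0 1'; python3 -m creep '0 0 0.4 0 0 0 1;0 0 0 0 0 0 1';python3 -m creep '0 0 0.4 0 0 0 1;0 0 0 0 0 0 1'; done ) | egrep 'pos|force: \['
```

```text
position: [0.4432, -0.2417, 0.0645]
wrist_force: [-0.6, 0.8, 2.0]
position: [0.4433, -0.2417, 0.0642]
wrist_force: [-2.0, 1.0, 2.9]
position: [0.4433, -0.2417, 0.0639]
wrist_force: [-2.3, 2.3, 5.2]
```

```bash
( for i in 1; do python3 -m creep '0 0 0.4 0 0 0 1;0 0 0 0 0 0 1'; python3 -m creep '0 0 0.4 0 0 0 1;0 0 0 0 0 0 1';python3 -m creep '0 0 0.3 0 0 0 1;0 0 0 0 0 0 1;0 0 0 0 0 0 1;0 0 0 0 0 0 1'; done ) | egrep 't:|pos|force: \['
```

```text
t: 16.15
position: [0.4433, -0.2417, 0.0637]
tcp_rot: [-3.142, -0.0, 3.141]
wrist_force: [-2.8, 0.8, 6.5]
t: 16.35
position: [0.4434, -0.2417, 0.0635]
tcp_rot: [3.142, -0.0, 3.141]
wrist_force: [-4.0, 2.1, 7.2]
t: 16.75
position: [0.4434, -0.2417, 0.0634]
tcp_rot: [3.142, -0.0, 3.141]
wrist_force: [-4.4, 3.1, 9.1]
```

```bash
( python3 -m creep '0.3 0.2 -0.4 0 0 0 1;0 0 -0.4 0 0 0 1;0 0 -0.4 0 0 0 1;0 0 -0.4 0 0 0 1;0 0 0 0 0 0 1'; for i in 1; do python3 -m creep '0 0 -0.4 0 0 0 1;0 0 -0.4 0 0 0 1;0 0 0 0 0 0 1';python3 -m creep '0 0 -0.4 0 0 0 1;0 0 -0.4 0 0 0 1;0 0 0 0 0 0 1'; python3 -m creep '0 0 -0.4 0 0 0 1;0 0 -0.4 0 0 0 1;0 0 0 0 0 0 1'; done ) | egrep 't:|pos|force: \['
```

```text
t: 17.25
position: [0.4433, -0.2417, 0.0642]
tcp_rot: [-3.141, 0.001, 3.141]
wrist_force: [-0.5, -0.0, 3.2]
t: 17.55
position: [0.4429, -0.2415, 0.0646]
tcp_rot: [-3.141, 0.0, 3.141]
wrist_force: [1.5, -1.2, 1.9]
t: 17.85
position: [0.4427, -0.2412, 0.0651]
tcp_rot: [3.141, -0.0, 3.141]
wrist_force: [1.1, -1.4, -0.6]
t: 18.15
position: [0.4427, -0.2412, 0.0661]
tcp_rot: [3.141, -0.0, 3.141]
wrist_force: [0.9, 0.7, -1.4]
```

```bash
( for i in 1 ; do python3 -m creep '0 0 -0.4 0 0 0 1;0 0 0 0 0 0 1';python3 -m creep '0 0 -0.4 0 0 0 1;0 0 0 0 0 0 1'; python3 -m creep '0 0 -0.4 0 0 0 1;0 0 0 0 0 0 1'; done ) | egrep 't:|pos|force: \['
```

```text
t: 18.35
position: [0.4427, -0.2412, 0.0664]
tcp_rot: [3.141, -0.0, 3.141]
wrist_force: [1.3, 0.0, -3.2]
t: 18.55
position: [0.4427, -0.2412, 0.0668]
tcp_rot: [3.141, -0.0, 3.141]
wrist_force: [1.9, 0.3, -4.4]
t: 18.75
position: [0.4426, -0.2412, 0.0671]
tcp_rot: [3.141, -0.001, 3.141]
wrist_force: [1.9, -0.2, -7.0]
```

```bash
( python3 -m creep '0 0 0 0 0 0 1;0 0 0 0 0 0 1;0 0 -0.3 0 0 0 1;0 0 0 0 0 0 1';python3 -m creep '0 0 -0.3 0 0 0 1;0 0 0 0 0 0 1';python3 -m creep '0 0 -0.3 0 0 0 1;0 0 0 0 0 0 1'; python3 -m creep '0 0 -0.3 0 0 0 1;0 0 0 0 0 0 1' ) | egrep 't:|pos|force: \['
```

```text
t: 19.15
position: [0.4426, -0.2412, 0.0675]
tcp_rot: [3.141, -0.001, 3.141]
wrist_force: [1.8, -0.0, -8.8]
t: 19.35
position: [0.4426, -0.2412, 0.0678]
tcp_rot: [3.141, -0.001, 3.141]
wrist_force: [1.5, -0.5, -9.8]
t: 19.55
position: [0.4426, -0.2412, 0.068]
tcp_rot: [3.141, -0.001, 3.141]
wrist_force: [1.8, 0.1, -11.6]
t: 19.75
position: [0.4426, -0.2412, 0.0683]
tcp_rot: [3.141, -0.001, 3.141]
wrist_force: [2.8, -1.2, -12.7]
```

```bash
( python3 -m creep '0 0 -0.3 0 0 0 1;0 0 0 0 0 0 1;0 0 0 0 0 0 1';python3 -m creep '0 0 -0.2 0 0 0 1;0 0 0 0 0 0 1;0 0 0 0 0 0 1;0 0 0 0 0 0 1;0 0 0 0 0 0 1;0 0 0 0 0 0 1'; python3 -m creep '0 0 0 0 0 0 1;0 0 0 0 0 0 1;0 0 0 0 0 0 1;0 0 0 0 0 0 1;0 0 0 0 0 0 1'  ) | egrep 't:|pos|force: \['
```

```text
t: 20.05
position: [0.4426, -0.2412, 0.0687]
tcp_rot: [3.141, -0.001, 3.141]
wrist_force: [2.4, -0.1, -14.2]
t: 20.65
position: [0.4426, -0.2412, 0.069]
tcp_rot: [3.141, -0.001, 3.141]
wrist_force: [2.5, 0.6, -16.9]
t: 21.15
position: [0.4426, -0.2412, 0.0691]
tcp_rot: [3.141, -0.001, 3.141]
wrist_force: [1.0, 0.8, -16.6]
```

```bash
( python3 -m creep '0 0 0.3 0 0 0 1;0 0 0 0 0 0 1;0 0 0 0 0 0 1;0 0 0 0 0 0 1;0 0 0 0 0 0 1;0 0 0 0 0 0 1;0 0 0 0 0 0 1;0 0 0 0 0 0 1'; python3 -m creep '0 0 0.4 0 0 0 1;0 0 0.4 0 0 0 1;0 0 0.4 0 0 0 1;0 0 0.4 0 0 0 1;0 0 0.4 0 0 0 1;0 0 0 0 0 0 1;0 0 0 0 0 0 1'  ) | egrep 't:|pos|force: \['
```

```text
t: 21.95
position: [0.4428, -0.2413, 0.0689]
tcp_rot: [3.141, -0.0, 3.141]
wrist_force: [0.2, 1.8, -15.6]
t: 22.65
position: [0.4432, -0.2416, 0.0675]
tcp_rot: [-3.141, 0.0, 3.141]
wrist_force: [-1.9, 3.8, -9.0]
```

```bash
( python3 -m creep '0 0 0.4 0 0 0 1;0 0 0.4 0 0 0 1;0 0 0 0 0 0 1;0 0 0 0 0 0 1'; python3 -m creep '0 0 0.4 0 0 0 1;0 0 0.4 0 0 0 1;0 0 0 0 0 0 1;0 0 0 0 0 0 1'  ) | egrep 't:|pos|force: \['
```

```text
t: 23.05
position: [0.4433, -0.2418, 0.0669]
tcp_rot: [-3.141, 0.001, 3.141]
wrist_force: [-2.1, 3.1, -5.1]
t: 23.45
position: [0.4434, -0.2418, 0.0661]
tcp_rot: [-3.141, 0.001, 3.141]
wrist_force: [-1.7, 3.7, -1.1]
```

```bash
( python3 -m creep '0 0.2 0.4 0 0 0 1;0 0 0 0 0 0 1;0 0 0 0 0 0 0.8;0 0 0 0 0 0 0.6;0 0 0 0 0 0 0.4;0 0 0 0 0 0 0.2;0 0 0 0 0 0 0;0 0 0 0 0 0 0;0 0 0 0 0 0 0;0 0 0 0 0 0 0'; python3 -m creep '0 0 -5 0 0 0 0;0 0 -15 0 0 0 0;0 0 -20 0 0 0 0;0 0 -20 0 0 0 0;0 0 -20 0 0 0 0;30 0 -20 0 0 0 0;30 0 -10 0 0 0 0;0 0 0 0 0 0 0;0 0 0 0 0 0 0;0 0 0 0 0 0 0' )
python3 - <<'E'
import cv2,numpy as np
from bench import arm
w=arm.read_camera("wrist")["color"];s=arm.read_camera("scene")["color"]
cv2.imwrite('pics/end.png',np.hstack([cv2.resize(w,(400,300)),cv2.resize(s[185:275,228:348],(400,300),interpolation=cv2.INTER_CUBIC)]))
E
```

```text
t: 24.45
position: [0.4429, -0.2412, 0.065]
tcp_rot: [-3.142, -0.0, 3.141]
wrist_force: [-0.5, 0.5, 0.7]
grip_width: 0.0851
grasp_force: 0.0
t: 25.45
position: [0.3833, -0.2412, 0.1752]
tcp_rot: [-3.142, 0.0, 3.141]
wrist_force: [-0.2, 0.4, 0.1]
grip_width: 0.0853
grasp_force: 0.0
```

View pics/end.png

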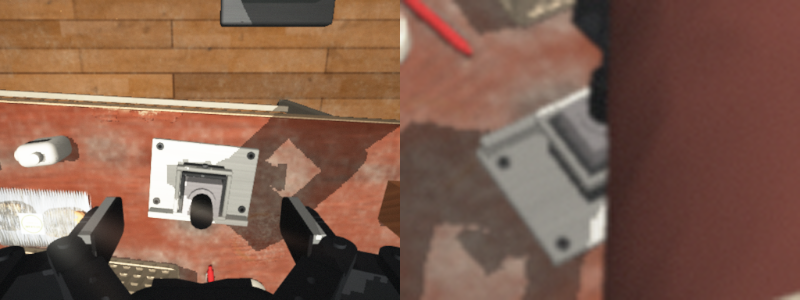

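The wrist half shows the pin standing upright in the socket at about (201,205), with its collar on the sleeve and the gripper clear. The arm blocks most of the scene half. I'm handing in.

```bash
python3 -c "
from bench import arm
print(arm.close_job())"
```

```text
the job is handed in; nothing more can be done
None
```

I pressed the pin in until the force pattern showed it snap and its collar seat, and it held a pull of about 14–16 N for over a second; I then eased off, let go with the pin upright in the socket and handed the job in at about 25 s (no verdict was returned).

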